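# Press the alloy mark into a wax button

## Robot

A 6-joint arm with a two-finger parallel gripper is mounted at the origin on the work surface. World frame = base frame: x ahead of the robot, y to its left, z up, the work surface at z = 0. Lengths are in mm, angles in degrees, forces in N, time in s.
With the tool pointing down it reaches from about 350 to 850 mm from the base axis. Payload 8.1 kg.
Tool frame: the origin (TCP) lies at the very end of the fingers, on their centre line; the grasp point (between the pads) lies 19 mm behind it; z points along the fingers, y is the line along which they close (so a half turn about z gives the same grasp; the last joint's range is limited). The gripper opens to 85 mm and grips with 20 to 120 N. Pads are 22 mm wide; open, the fingers measure 114 mm over their backs; the gripper's body (76 mm by 85 mm) begins 54 mm behind the grasp point. The pads swing forward as they close: fully open they stand 13 mm farther back than shut.
Start: joints at [72.284, 7.471, 85.268, -0, 87.261, -4.893], TCP at [133.139, 585.046, 231.292] pointing down, gripper open.
Joint ranges: [-169.43, 169.43], [-51.17, 129.36], [1.28, 143.12], [-76.62, 256.62], [0, 156.53], [-152.29, 152.29]. Speed limits (degrees/s): [136.94, 136.94, 159.86, 180, 180, 180].

## Interface

Orientations are given as [roll, pitch, yaw] about the fixed x, y, z axes, in that order (R = Rz(yaw) Ry(pitch) Rx(roll)).
In Python, from bench import sense, eyes, job, models gives the robot as it stands. The module is installed in compiled form; this text tells all that it offers.
- The arm moves only by the tool apply_moves, never from a script. Its argument "rows" is a list of rows, each a list of 6 numbers: the shift along the tool's x, y, z in mm, then the turn, a rotation vector about the tool's x, y, z in rad. In form: [[dx, dy, dz, rx, ry, rz], ...]. A call has exactly 5 rows; each row shifts and turns the commanded pose from where the row before left it, along the tool's axes as they then stand; what a row does not reach is not made up. A row lasts 1/8 s, in which the tool goes at most 62.5 mm and 10.7 degrees, less where a joint would pass 70% of its speed; a pose out of reach is approached as far as the arm can. A call is refused whole if a number of a shift passes 62.5 or a number of a turn 0.188, either way. A call with a gripper value outside its range is refused whole. "fingers" is the finger opening in mm, from 0 to 85.4, set as the call begins (left out, the last holds). The fingers move at their own pace and stop on an object; "grip_force" is the grip in N (left out, the last holds). Time passes only in rows, so rows that do not move let the fingers close, or fill a call up. It gives the time, the measured TCP pose, the force, the opening and the grip force at its end, in the units of the state.
- sense(): the state, without advancing time (a new reading comes with each control period).
- eyes.snapshot(name): name is "scene" or "top" or "wrist"; returns (picture, depth): 384x512x3 uint8, red, green, blue; 384x512 float32, mm along the optical axis (not along the pixel's ray), 0 where there is no reading.
- eyes.get_calibration(name): a dict with "intrinsics" (3x3 intrinsics, pixels), "D" ([k1, k2, p1, p2, k3] as OpenCV has them; the pictures are not rectified), "R" (3x3) and "t" (3): a world point X has camera coordinates R X + t; the wrist camera has in their place "mount" (4x4, takes a point from camera to tool coordinates, whose origin is the TCP and whose axes are the flange's). Camera axes: x right, y down, z forward; pixel columns grow to the right and rows downward; lengths in mm; the calibration is good to about 2 mm. A picture is of the moment at which its call begins: read the wrist's pose just before it. get_calibration takes no time and is no camera call.
- job.hand_in(): hands the job in; it is judged then, once.
Trained networks look in the newest picture that a camera, given by its name, has taken for a name from the list of things; names that differ only in an ending like _2 or _b are one class to them, and where a whole thing is asked for, a point or a joint stands for the part that bears it (a point fixed in the world has none). Each returns a list of dicts, best first, with "confidence" (0 to 1); they miss things now and then, are a little off and sometimes report something else, mostly with a low value. They report only what shows in the picture. A call takes as long as a camera call. They do not tell look-alikes from the thing itself.
- models.boxes_of(name, camera): "xyz" ([x, y, z] in mm, in world coordinates, good to about 4 mm: the middle of the surface that is visible of it).
- models.cut_out(name, camera): "pixels" (384x512 bool, what is visible of it).
- models.place_of(name, camera): "xyz" ([x, y, z] in mm, in world coordinates, good to about 4 mm: a listed point, or the origin of a listed thing).
The state is a dict: "time": time; "joint_pos": joint angles; "qd": joint speeds; "joint_efforts": joint torques, N m; "tool_pos": TCP position; "tcp_rot": TCP orientation; "ft_force": force on the tool from outside, world axes, zero at the start; "wrist_torque": the same for the moment, N m; "finger_gap": finger opening in mm; "grip_force": force on a finger pad.
Only numpy, scipy, OpenCV 4.12 (cv2) and the standard library are available. Lean on these libraries where they do the work, as an engineer would, in place of code of your own. Each camera call takes 0.05 s, during which the arm holds its last target. There are 200 camera calls.

## Task

Take the punch with the yellow band out of its stand and press its tip squarely into the middle of the pale wax dot on the green wax button, leaning on it with an even 12 N, give or take 3 N, for two full seconds (over 20 N the wax cracks). Then lift it straight off without sliding or tilting it on the wax, and lower it gently back into its own hole in the stand, fully home, and let go. Do not touch the button with the gripper, keep it in its seat, and leave the other punches, the wax tree and the dish of rings as they are.

Things in the scene. Friction and masses are not known exactly. Their poses are not given: they have to be found in the camera images.
- punch_yellow: steel hand stamp, rigid, 12 mm square rod, 110 mm long, 0.12 kg, standing tip down in the stand, its sides parallel to the stand's; yellow band 90 to 100 mm above the tip, yellow cap on top. Origin at the centre of the tip face, z up along the rod, x and y square to its flat sides. The lowest 18 mm narrows to a flat tip 7 mm square
- punch_yellow_tip (a point): the centre of the yellow-banded punch's flat tip (same point as its origin)
- punch_red: the same stamp with a red band and cap; bystander; origin at its tip
- punch_white: the same stamp with a white band and cap; bystander; origin at its tip
- stand: fixed hardwood block, 60 x 150 x 55 mm (x, y, z), origin at the centre of its underside. Three square holes, 14 mm wide, mouths chamfered 3 mm, 45 mm deep (floor 10 mm above the bench), in a row at y = -50, 0 and 50 mm, a punch in each in varying order. A punch that is home has its tip 10 mm above the bench and 65 mm of rod free
- flask_base: fixed black rubber flask base, 100 mm round (116 mm at its foot), 18 mm high, origin at the centre of its underside; round seat in its top, 59 mm wide and 6 mm deep, floor 12 mm above the bench
- button: green hard-wax disc, 56 mm across and 14 mm thick, 35 g, loose in the seat with 1.5 mm play all round; its top is about 26 mm above the bench. Origin at the centre of its underside, z up. A stem stub 12 mm across stands 14 mm up from the centre of its top. Beside the stub, 17 mm from the centre along the button's x axis, sits a pale dot of wax
- mark (a point): the point on the button's top face under the middle of the pale dot, 14 mm above the button's underside. The dot is 15 mm across with a flat top, dripped by hand: it stands between 1.5 and 5.5 mm proud of the face, differently each time, and this height is not measured. It is stiff: only a few tenths of a mm of give at 10 N
- tree: bystander: green wax tree of small rings, 65 mm across the foot, 142 mm tall, loose; origin at the centre of its underside
- dish: bystander: dark steel dish of green wax rings, 120 mm across, 20 mm tall, loose; origin at the centre of its underside
There are look-alikes about, which are no part of the job. What is shaped like the button but orange is not meant. What is shaped like the punch_yellow but orange is not meant.

How it is judged:
By the outcome, as a careful person would: the job done as asked, in the order asked, and still so for the second after the job is handed in, with the robot touching nothing.
It also fails if it takes over 70 s, if anything falls off the work surface, if the arm or the gripper's body presses on something with over 40 N, if the wrist force passes 120 N, or if a joint passes its speed limit or range.

## Working session

There is one attempt and no reset: what is moved stays moved. The work goes in short steps, Python scripts to look and compute and a tool call to move; the robot and the scene stay as the last step left them, time stands still between calls to the robot, and variables do not carry over. Pictures are saved under pics/ and viewed, at most 10 in all, crops included, and the job is handed in when it is done.

Besides the shell and the picture viewer there is one more tool, called after "Request:" as name(argument=value, ...), one argument or row to a line, values as JSON. apply_moves: Moves the arm, as the interface text tells. Its arguments: {"type":"object","properties":{"rows":{"type":"array"},"fingers":{"type":"number"},"grip_force":{"type":"number"}},"required":["rows"]}

```bash
mkdir -p pics; cat > h.py <<'E'
import numpy as np, cv2
from bench import sense, eyes, job, models
from scipy.spatial.transform import Rotation as Ro
def save(n,im): cv2.imwrite('pics/'+n+'.png',cv2.cvtColor(im,cv2.COLOR_RGB2BGR))
def pose(cam,s):
    """R,t with Xc=R X+t"""
    c=eyes.get_calibration(cam); K=np.array(c['intrinsics']);D=np.array(c['D'])
    if cam!='wrist': return K,D,np.array(c['R']),np.array(c['t']).ravel()
    M=np.array(c['mount']); T=np.eye(4); T[:3,:3]=Ro.from_euler('xyz',s['tcp_rot'],degrees=True).as_matrix(); T[:3,3]=s['tool_pos']
    W=np.linalg.inv(T@M); return K,D,W[:3,:3],W[:3,3]
def ray(cam,s,uv):
    K,D,R,t=pose(cam,s); p=cv2.undistortPoints(np.array(uv,float).reshape(-1,1,2),K,D)[:,0]
    d=np.c_[p,np.ones(len(p))]@R; return -R.T@t, d
def atz(cam,s,uv,z):
    o,d=ray(cam,s,uv); z=np.asarray(z,float)
    return o+d*((z-o[2])/d[:,2])[:,None]
def depth_pts(cam,s,uv,dep):
    o,d=ray(cam,s,uv); uv=np.asarray(uv,int); return o+d*dep[uv[:,1],uv[:,0]][:,None]
def proj(cam,s,X):
    K,D,R,t=pose(cam,s); return cv2.projectPoints(np.array(X,float).reshape(-1,1,3),cv2.Rodrigues(R)[0],t,K,D)[0][:,0]
E
python3 - <<'E'
from h import *
s=sense(); print(s)
for c in ('top','scene','wrist'):
    im,d=eyes.snapshot(c); np.savez('/tmp/'+c,im=im,d=d); save('a_'+c,im)
    for n in ('punch_yellow','button','mark','stand','flask_base','tree','dish'):
        try: print(c,n,[(np.round(r['xyz']).tolist(),round(r['confidence'],2)) for r in models.place_of(n,c)][:5])
        except Exception as e: print(c,n,e)
    k=eyes.get_calibration(c)
    if c=='wrist': print(k)
save('a_both',np.hstack([cv2.imread('pics/a_top.png')[:,:,::-1],cv2.imread('pics/a_scene.png')[:,:,::-1]]))
E
```

```text
{'time': 0.0, 'joint_pos': array([ 7.22835439e+01,  7.51496974e+00,  8.53288234e+01, -1.00780756e-03,
        8.72606810e+01, -4.89217899e+00]), 'qd': array([ 0.13840939, -0.06254813,  0.09522214,  0.08735139, -0.00395491,
        0.0266751 ]), 'joint_efforts': array([-2.03093667e-03, -5.69411051e+01, -5.00543082e+01, -4.29740203e-04,
        1.49081298e-02,  1.45456954e-05]), 'tool_pos': array([132.98754161, 584.52246098, 230.25023218]), 'tcp_rot': array([-1.79895821e+02, -7.90674952e-03,  1.67175765e+02]), 'ft_force': array([ 0.04405468, -0.84094699, -0.53057635]), 'wrist_torque': array([-0.04548049,  0.0460325 ,  0.02952619]), 'grip_force': 0.0, 'finger_gap': 85.76960777287897}
top punch_yellow [([551.0, -222.0, 12.0], 0.57), ([629.0, -187.0, 0.0], 0.54)]
top button [([474.0, 178.0, 14.0], 0.6), ([602.0, 186.0, 4.0], 0.57)]
top mark [([475.0, 193.0, 23.0], 0.67), ([584.0, 182.0, 19.0], 0.61)]
top stand [([532.0, -270.0, 1.0], 0.89)]
top flask_base [([474.0, 172.0, 3.0], 0.87)]
top tree [([701.0, -46.0, 0.0], 0.74)]
top dish [([546.0, 370.0, -1.0], 0.95)]
scene punch_yellow [([632.
[... 328 characters left out ...]
llow []
wrist button []
wrist mark []
wrist stand []
wrist flask_base []
wrist tree []
wrist dish []
{'intrinsics': array([[323.04263634,   0.        , 260.85130135],
       [  0.        , 323.04263634, 190.08994391],
       [  0.        ,   0.        ,   1.        ]]), 'D': array([-0.06987246,  0.        ,  0.        ,  0.        ,  0.        ]), 'mount': array([[-8.23171180e-05, -9.55224037e-01, -2.95883477e-01,
         7.51759403e+01],
       [ 9.99999832e-01,  9.09735846e-05, -5.71905065e-04,
         4.72034286e-02],
       [ 5.73215046e-04, -2.95883474e-01,  9.55223870e-01,
        -1.43864888e+02],
       [ 0.00000000e+00,  0.00000000e+00,  0.00000000e+00,
         1.00000000e+00]])}
```

```bash
python3 - <<'E'
import cv2,numpy as np
a=cv2.imread('pics/a_top.png');b=cv2.imread('pics/a_scene.png')
cv2.imwrite('pics/a_top2.png',cv2.resize(a,(800,600),interpolation=cv2.INTER_CUBIC));
cv2.imwrite('pics/a_sc2.png',cv2.resize(b,(800,600),interpolation=cv2.INTER_CUBIC))
E
```

```text
(no output)
```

View pics/a_top2.png

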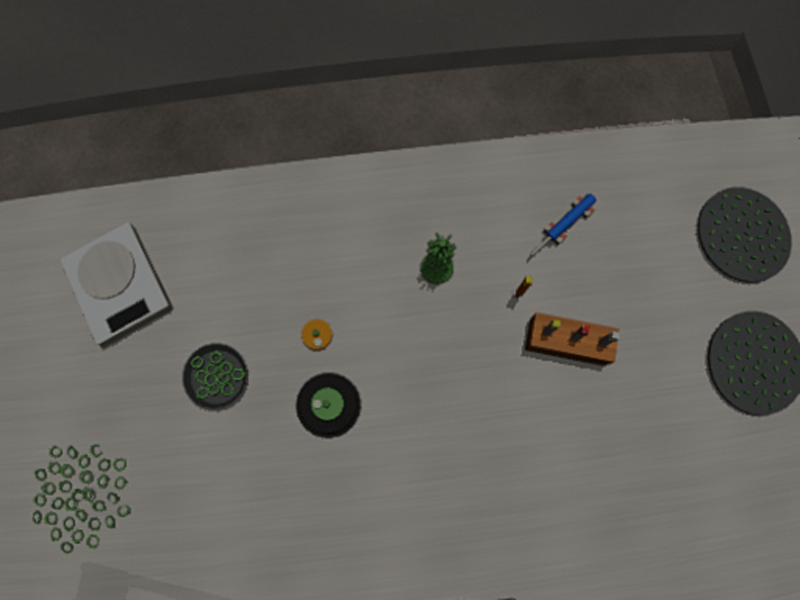

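View pics/a_sc2.png

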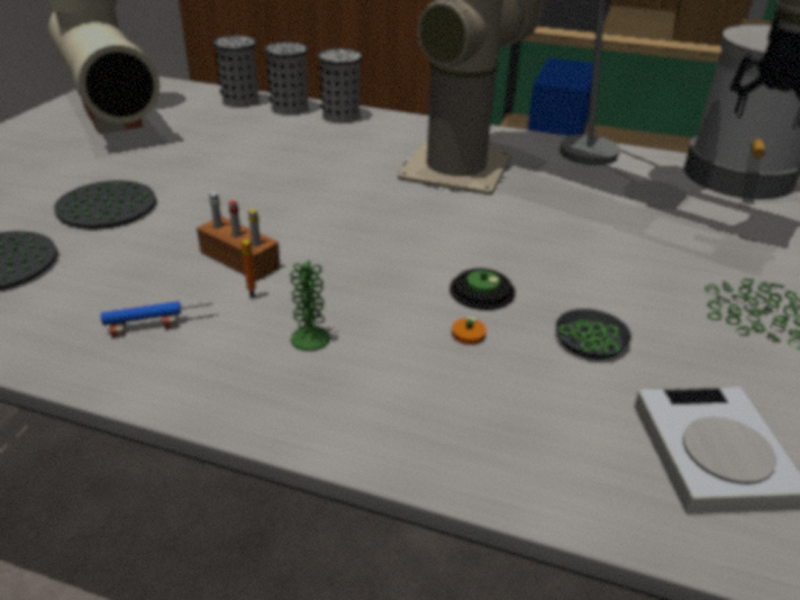

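Top view (800x600): the yellow punch is in the stand's left hole at about (553,328). The orange look-alike stands free at about (522,287). The green button with its pale dot sits in the black base at (327,404), with the dot at (317,404); the orange button is at (316,334). I choose the yellow-capped punch in the stand and the green button in the base, and will check the punch in a close crop.

```bash
python3 - <<'E'
from h import *
z=np.load('/tmp/top.npz'); im,d=z['im'],z['d']; s=sense()
vv,uu=np.mgrid[0:384,0:512]; uv=np.c_[uu.ravel(),vv.ravel()]
P=depth_pts('top',s,uv,d).reshape(384,512,3); hsv=cv2.cvtColor(im,cv2.COLOR_RGB2HSV)
reg=(abs(P[...,0]-532)<80)&(abs(P[...,1]+270)<110)
st=reg&(hsv[...,0]<18)&(hsv[...,1]>110)&(P[...,2]>45)&(P[...,2]<65)
print('stand px',st.sum(), P[st].mean(0), cv2.minAreaRect(P[st][:,:2].astype(np.float32)))
pr=reg&(P[...,2]>90); 
print('tall',P[pr].round(0).tolist()[:40]); print([hsv[a,b].tolist() for a,b in np.argwhere(pr)][:40]); print([(b,a) for a,b in np.argwhere(pr)][:40])
cy=reg&(abs(hsv[...,0].astype(int)-27)<5)&(hsv[...,1]>120)
print('yel',[(b,a,hsv[a,b].tolist(),P[a,b].round().tolist()) for a,b in np.argwhere(cy)][:30])
# button
g=(abs(P[...,0]-474)<50)&(abs(P[...,1]-175)<50)&(hsv[...,0]>40)&(hsv[...,0]<75)&(hsv[...,1]>90)
print('green',g.sum(),atz('top',s,[np.mean(uv.reshape(384,512,2)[g],0)],26), cv2.minAreaRect(P[g][:,:2].astype(np.float32)))
dm=(abs(P[...,0]-474)<35)&(abs(P[...,1]-175)<35)&(hsv[...,1]<70)&(hsv[...,2]>130)
print('dot',dm.sum(),atz('top',s,[np.mean(uv.reshape(384,512,2)[dm],0)],29))
print(proj('top',s,[[551,-222,10]]),pose('top',s)[2:])
save('c1',cv2.resize(im[190:245,325:405],(800,550),interpolation=cv2.INTER_CUBIC))
E
```

```text
stand px 975 [ 531.42344362 -261.62390198   54.74952937] ((534.0735473632812, -265.828369140625), (150.4310302734375, 61.04374313354492), 71.30357360839844)
tall [[558.0, -216.0, 117.0], [557.0, -218.0, 119.0], [557.0, -216.0, 105.0], [555.0, -215.0, 119.0], [554.0, -217.0, 120.0], [554.0, -220.0, 120.0], [554.0, -223.0, 118.0], [556.0, -215.0, 99.0], [554.0, -214.0, 109.0], [552.0, -215.0, 118.0], [552.0, -217.0, 119.0], [551.0, -218.0, 123.0], [550.0, -221.0, 122.0], [554.0, -215.0, 96.0], [552.0, -214.0, 108.0], [549.0, -214.0, 118.0], [549.0, -215.0, 122.0], [549.0, -219.0, 118.0], [547.0, -219.0, 126.0], [551.0, -214.0, 99.0], [548.0, -212.0, 113.0], [547.0, -213.0, 119.0], [547.0, -216.0, 118.0], [546.0, -219.0, 118.0], [545.0, -220.0, 123.0], [542.0, -262.0, 113.0], [541.0, -263.0, 118.0], [540.0, -265.0, 119.0], [541.0, -269.0, 115.0], [547.0, -212.0, 105.0], [546.0, -213.0, 110.0], [546.0, -215.0, 110.0], [545.0, -217.0, 112.0], [544.0, -219.0, 114.0], [541.0, -261.0, 107.0], [540.0, -263.0, 108.0], [538.0, -262.0, 120.0], [538.0, -265.0, 119.0], [538.0, -267.0, 119.0], [538
[... 3368 characters left out ...]
np.int64(209), [31, 152, 67], [544.0, -219.0, 114.0]), (np.int64(352), np.int64(210), [26, 128, 34], [547.0, -214.0, 94.0]), (np.int64(353), np.int64(210), [23, 163, 36], [545.0, -215.0, 99.0]), (np.int64(354), np.int64(210), [25, 178, 33], [545.0, -218.0, 97.0])]
green 353 [[473.23730819 174.3930875   26.        ]] ((474.7906799316406, 176.82302856445312), (57.860374450683594, 58.28022003173828), 16.54323959350586)
dot 12 [[474.54242939 193.91010539  29.        ]]
[[347.38378809 214.22412039]] (array([[-0.1169297 , -0.99311925, -0.00645045],
       [-0.96627645,  0.11526487, -0.23026906],
       [ 0.22942814, -0.02069237, -0.97310562]]), array([ 121.88702287,  603.71522851, 1019.76198834]))
```

View pics/c1.png

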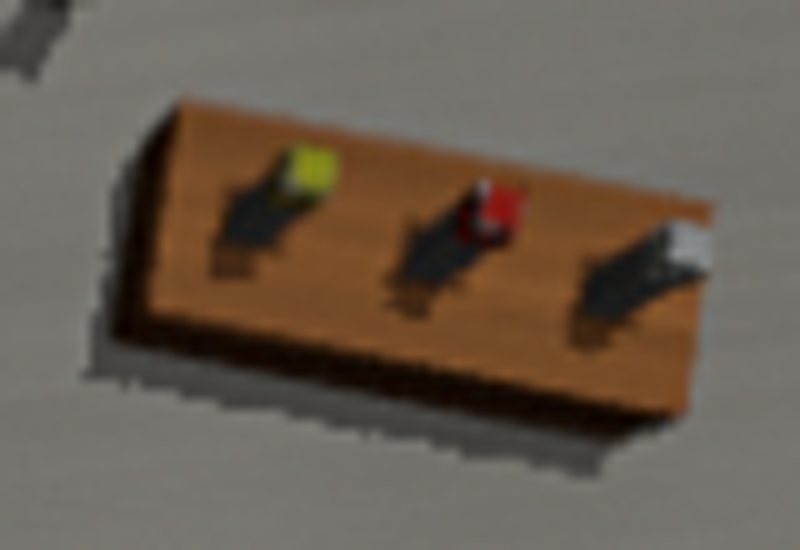

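The crop shows the yellow cap in the left hole of the stand at crop (312,170), with red and white beside it. The choice is confirmed, so I go above it.

```bash
cat >> h.py <<'E'
def plan(target,yaw,n,dec=1,tilt=True,start=None):
    """print n rows (tool axes) from the measured pose to target with tool straight down at yaw; cosine-free linear"""
    s=sense(); p0=np.array(s['tool_pos']) if start is None else np.array(start); R=Ro.from_euler('xyz',s['tcp_rot'],degrees=True)
    Rt=Ro.from_euler('xyz',[180,0,yaw],degrees=True); rv=(R.inv()*Rt).as_rotvec()/n
    q=p0.copy(); rows=[]
    for i in range(n):
        goal=p0+(np.array(target)-p0)*(i+1)/n
        r=np.r_[np.round(R.inv().apply(goal-q),dec),np.round(rv,3)]
        q=q+R.apply(r[:3]); R=R*Ro.from_rotvec(r[3:]); rows.append(r.tolist())
    for i in range(0,n,5): print(str([[0 if v==0 else round(v,3) for v in r] for r in rows[i:i+5]]).replace(' ',''))
E
python3 - <<'E'
from h import *
plan([550,-218.5,230],71.3,20,0)
E
```

```text
[[-29.0,-35.0,0,0,0,0.084],[-32.0,-32.0,0,0,0,0.084],[-35.0,-29.0,0,0,0,0.084],[-37.0,-26.0,0,0,0,0.084],[-39.0,-23.0,0,0,0,0.084]]
[[-40.0,-19.0,0,0,0,0.084],[-43.0,-17.0,0,0,0,0.084],[-43.0,-12.0,1.0,0,0,0.084],[-45.0,-9.0,0,0,0,0.084],[-45.0,-5.0,0,0,0,0.084]]
[[-45.0,-1.0,0,0,0,0.084],[-45.0,2.0,0,0,0,0.084],[-45.0,6.0,0,0,0,0.084],[-44.0,10.0,0,0,0,0.084],[-43.0,14.0,0,0,0,0.084]]
[[-42.0,17.0,0,0,0,0.084],[-40.0,21.0,0,0,0,0.084],[-38.0,24.0,0,0,0,0.084],[-37.0,27.0,0,0,0,0.084],[-33.0,30.0,0,0,0,0.084]]
```

Request:
apply_moves(
  rows=[
    [-29,-35,0,0,0,0.084],
    [-32,-32,0,0,0,0.084],
    [-35,-29,0,0,0,0.084],
    [-37,-26,0,0,0,0.084],
    [-39,-23,0,0,0,0.084],
  ],
  fingers=44,
  grip_force=60,
)

```text
time: 1.82
tool_pos: [238.1, 382.6, 231.5]
tcp_rot: [180.0, 0.0, 143.0]
ft_force: [1.0, 0.2, 1.1]
finger_gap: 44.3
grip_force: 0.0
```

Request:
apply_moves(
  rows=[
    [-40,-19,0,0,0,0.084],
    [-43,-17,0,0,0,0.084],
    [-43,-12,0,0,0,0.084],
    [-45,-9,0,0,0,0.084],
    [-45,-5,0,0,0,0.084],
  ],
)

```text
time: 2.45
tool_pos: [342.4, 181.7, 231.6]
tcp_rot: [179.9, 0.0, 118.9]
ft_force: [1.3, 0.8, 0.4]
finger_gap: 44.0
grip_force: 0.0
```

Request:
apply_moves(
  rows=[
    [-45,-1,0,0,0,0.084],
    [-45,2,0,0,0,0.084],
    [-45,6,0,0,0,0.084],
    [-44,10,0,0,0,0.084],
    [-43,14,0,0,0,0.084],
  ],
)

```text
time: 3.08
tool_pos: [446.2, -19.1, 231.6]
tcp_rot: [180.0, 0.0, 94.8]
ft_force: [1.1, 1.3, -0.3]
finger_gap: 44.0
grip_force: 0.0
```

Request:
apply_moves(
  rows=[
    [-42,17,0,0,0,0.084],
    [-40,21,0,0,0,0.084],
    [-38,24,0,0,0,0.084],
    [-37,27,0,0,0,0.084],
    [-33,30,0,0,0,0.084],
  ],
)

```text
time: 3.7
tool_pos: [550.3, -219.5, 231.4]
tcp_rot: [180.0, -0.0, 70.7]
ft_force: [0.4, 0.3, -0.3]
finger_gap: 44.1
grip_force: 0.0
```

Request:
apply_moves(
  rows=[
    [0,0,0,0,0,0],
    [0,0,0,0,0,0],
    [0,0,0,0,0,0],
    [0,0,0,0,0,0],
    [0,0,0,0,0,0],
  ],
)

```text
time: 4.32
tool_pos: [549.7, -217.4, 231.6]
tcp_rot: [180.0, 0.0, 71.0]
ft_force: [0.7, 0.2, 0.4]
finger_gap: 44.0
grip_force: 0.0
```

```bash
python3 - <<'E'
from h import *
s=sense(); im,d=eyes.snapshot('wrist'); print(s['time'],s['tool_pos'],s['tcp_rot'],s['finger_gap'],s['ft_force'])
np.savez('/tmp/w1',im=im,d=d); save('w1',cv2.resize(im,(800,600)))
vv,uu=np.mgrid[0:384,0:512]; P=depth_pts('wrist',s,np.c_[uu.ravel(),vv.ravel()],d).reshape(384,512,3); hsv=cv2.cvtColor(im,cv2.COLOR_RGB2HSV)
near=(abs(P[...,0]-534)<100)&(abs(P[...,1]+266)<100)
st=near&(hsv[...,0]<18)&(hsv[...,1]>110)&(P[...,2]>48)&(P[...,2]<62)
print('stand',P[st].mean(0),cv2.minAreaRect(P[st][:,:2].astype(np.float32)))
for nm,lo,hi in(('yel',25,35),('red',0,8)):
    c=near&(hsv[...,0]>=lo)&(hsv[...,0]<=hi)&(hsv[...,1]>120)&(P[...,2]>112)&(P[...,2]<128)
    print(nm,c.sum(),P[c].mean(0),cv2.minAreaRect(P[c][:,:2].astype(np.float32)),[np.argwhere(c).mean(0)[::-1]])
    cc=np.argwhere(c)[:,::-1]; print(cv2.minAreaRect(atz('wrist',s,cc,120)[:,:2].astype(np.float32)))
E
```

```text
4.325 [ 549.66192891 -217.4429171   231.64514501] [1.79971631e+02 3.84097410e-03 7.09666249e+01] 44.015143895987045 [0.65942123 0.16615084 0.41505356]
stand [ 536.53337084 -263.0986156    56.3227648 ] ((534.3930053710938, -267.243408203125), (149.41969299316406, 59.18890380859375), 71.91786193847656)
yel 81 [ 562.64842954 -215.94819458  119.97804225] ((590.0921630859375, -206.0785369873047), (95.75563049316406, 9.154006004333496), 20.302946090698242) [array([274.9382716 , 178.98765432])]
((589.3448486328125, -205.762939453125), (94.80960083007812, 9.34257698059082), 21.484914779663086)
red 123 [ 534.83856309 -267.00646618  121.01162486] ((534.6035766601562, -266.9290771484375), (10.21948528289795, 9.646154403686523), 71.64260864257812) [array([262.81300813, 243.01626016])]
((534.4332275390625, -267.4068908691406), (9.694794654846191, 9.656734466552734), 70.96698760986328)
```

View pics/w1.png

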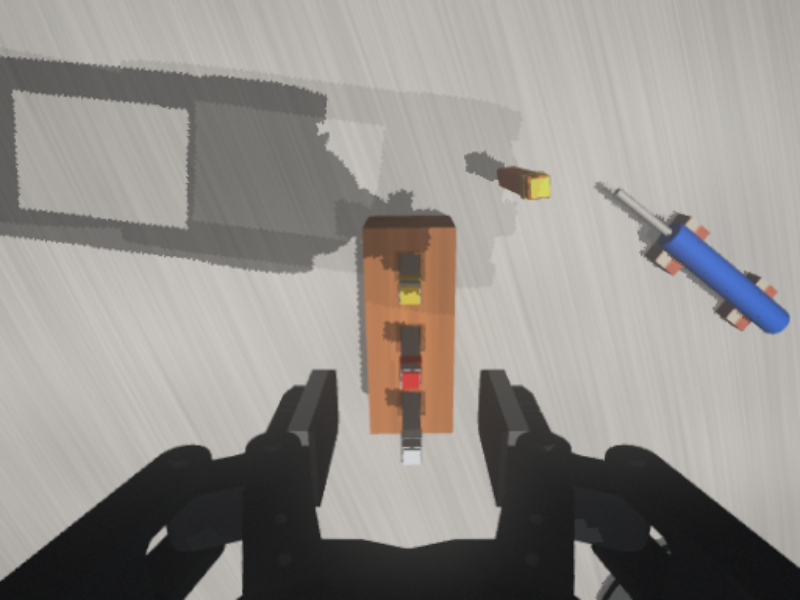

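The wrist view shows the yellow-capped punch in the stand at (410,293), red at (411,380), white at (412,455), and the orange look-alike at (540,185). The rods line up with the fingers' middle (column about 408).

```bash
python3 - <<'E'
from h import *
z=np.load('/tmp/w1.npz'); im,d=z['im'],z['d']; s=sense()
vv,uu=np.mgrid[0:384,0:512]; P=depth_pts('wrist',s,np.c_[uu.ravel(),vv.ravel()],d).reshape(384,512,3); hsv=cv2.cvtColor(im,cv2.COLOR_RGB2HSV)
Rt=Ro.from_euler('xyz',s['tcp_rot'],degrees=True)
for nm,c0 in (('yel',(550.3,-219.7)),('red',(534.5,-267)),('white',(518.7,-314.4))):
    c=(abs(P[...,0]-c0[0])<14)&(abs(P[...,1]-c0[1])<14)&(P[...,2]>115)&(P[...,2]<126)
    cc=np.argwhere(c)[:,::-1]; w=atz('wrist',s,cc,120); r=cv2.minAreaRect(w[:,:2].astype(np.float32))
    m=np.r_[r[0],120]; print(nm,len(cc),r,P[c][:,2].mean(),'tool',Rt.inv().apply(m-s['tool_pos']))
E
```

```text
yel 203 ((550.25, -218.85206604003906), (12.075799942016602, 10.809088706970215), 70.96162414550781) 120.41607351684996 tool [ -1.0349729    0.92614062 111.59542693]
red 189 ((534.8863525390625, -266.12432861328125), (12.558219909667969, 11.412393569946289), 70.95962524414062) 120.0563143720384 tool [-50.73302318   1.82739579 111.59852059]
white 187 ((519.3741455078125, -312.74072265625), (16.274667739868164, 11.15662956237793), 70.95232391357422) 120.10234321344068 tool [-99.85957131   2.37422362 111.60143049]
```

Request:
apply_moves(
  rows=[
    [-1,0.9,25,0,0,-0.0145],
    [0,0,40,0,0,0],
    [0,0,40,0,0,0],
    [0,0,35,0,0,0],
    [0,0,18,0,0,0],
  ],
)

```text
time: 5.0
tool_pos: [548.9, -218.4, 71.0]
tcp_rot: [-179.8, -0.0, 71.8]
ft_force: [-0.3, -0.3, 0.1]
finger_gap: 43.7
grip_force: 0.0
```

Request:
apply_moves(
  rows=[
    [0,0,5.5,0,0,0],
    [0,0,0,0,0,0],
    [0,0,0,0,0,0],
    [0,0,0,0,0,0],
    [0,0,0,0,0,0],
  ],
)

```text
time: 5.62
tool_pos: [550.5, -219.4, 68.5]
tcp_rot: [179.9, 0.0, 71.7]
ft_force: [0.0, -0.6, -0.5]
finger_gap: 44.1
grip_force: 0.0
```

Request:
apply_moves(
  rows=[
    [0,0,0,0,0,0],
    [0,0,0,0,0,0],
    [0,0,0,0,0,0],
    [0,0,0,0,0,0],
    [0,0,0,0,0,0],
  ],
  fingers=20,
  grip_force=25,
)

```text
time: 6.25
tool_pos: [550.2, -219.2, 67.8]
tcp_rot: [-180.0, 0.0, 71.8]
ft_force: [-0.9, 0.4, 0.3]
finger_gap: 19.6
grip_force: 0.0
```

```bash
python3 - <<'E'
from h import *
s=sense(); im,d=eyes.snapshot('wrist'); print(s['time'],s['tool_pos'],s['tcp_rot'],s['finger_gap'],s['ft_force'],s['wrist_torque'])
save('w2',cv2.resize(im,(800,600)))
E
```

```text
6.25 [ 550.17471905 -219.20100536   67.76902176] [-1.79999160e+02  1.05883274e-03  7.17500354e+01] 19.649090425335412 [-0.89754883  0.36081015  0.33022249] [ 0.0122917   0.03117816 -0.00289221]
```

View pics/w2.png

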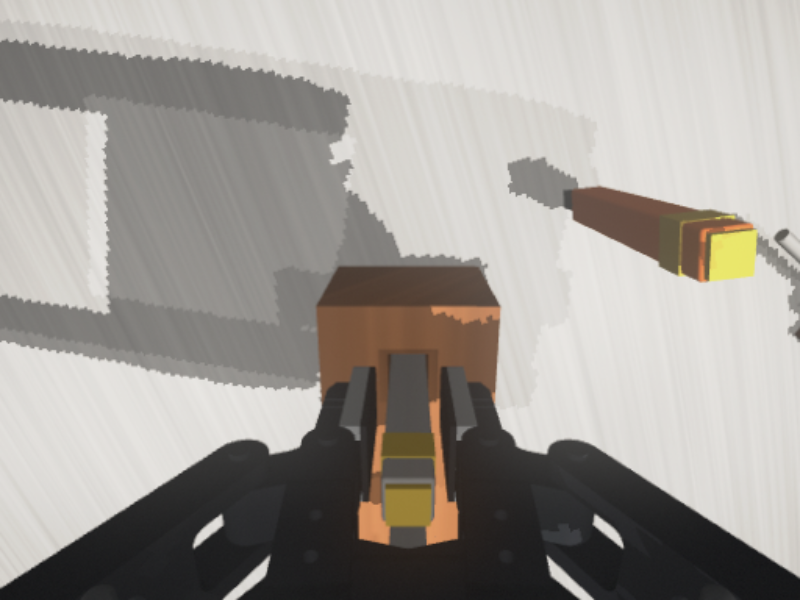

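The cap is at (408,505), centred between the pads (inner edges 375 and 441). I close the fingers.

Request:
apply_moves(
  rows=[
    [0,0,0,0,0,0],
    [0,0,0,0,0,0],
    [0,0,0,0,0,0],
    [0,0,0,0,0,0],
    [0,0,0,0,0,0],
  ],
  fingers=5,
  grip_force=70,
)

```text
time: 6.92
tool_pos: [550.2, -219.2, 67.9]
tcp_rot: [180.0, 0.0, 71.7]
ft_force: [0.1, 0.2, 1.7]
finger_gap: 10.8
grip_force: 68.1
```

Request:
apply_moves(
  rows=[
    [0,0,0,0,0,0],
    [0,0,0,0,0,0],
    [0,0,0,0,0,0],
    [0,0,0,0,0,0],
    [0,0,0,0,0,0],
  ],
)

```text
time: 7.55
tool_pos: [550.2, -219.2, 67.9]
tcp_rot: [180.0, 0.0, 71.8]
ft_force: [-0.9, 0.6, 2.7]
finger_gap: 10.9
grip_force: 68.1
```

Request:
apply_moves(
  rows=[
    [0,0,-4,0,0,0],
    [0,0,-10,0,0,0],
    [0,0,-16,0,0,0],
    [0,0,-20,0,0,0],
    [0,0,-20,0,0,0],
  ],
)

```text
time: 8.18
tool_pos: [550.6, -219.4, 140.0]
tcp_rot: [179.9, 0.0, 71.8]
ft_force: [-0.2, -0.4, -1.5]
finger_gap: 10.8
grip_force: 68.4
```

Request:
apply_moves(
  rows=[
    [0,0,-20,0,0,0],
    [0,0,-12,0,0,0],
    [0,0,-3,0,0,0],
    [0,0,0,0,0,0],
    [0,0,0,0,0,0],
  ],
)

```text
time: 8.8
tool_pos: [549.6, -218.9, 171.7]
tcp_rot: [-179.9, -0.0, 71.8]
ft_force: [-0.3, -0.1, -0.5]
finger_gap: 11.1
grip_force: 68.4
```

```bash
python3 - <<'E'
from h import *
s=sense(); print(s); plan([474.5,193,150],71.75,15,0)
im,d=eyes.snapshot('scene'); save('s2',cv2.resize(im[90:260,80:360],(800,486)))
E
```

```text
{'time': 8.8, 'joint_pos': array([-2.66821082e+01,  8.25207234e+00,  9.06941021e+01, -8.39718810e-04,
        8.11582884e+01, -8.43352321e+00]), 'qd': array([-0.12800495,  0.11403971, -0.10999053, -0.04915889,  0.05440346,
       -0.04296113]), 'joint_efforts': array([ 2.97773091e-03, -5.75267315e+01, -4.98456645e+01, -6.21413892e-04,
        1.46194710e-03,  3.43921090e-05]), 'tool_pos': array([ 549.62410147, -218.92102972,  171.67107659]), 'tcp_rot': array([-1.79896545e+02, -1.45001719e-02,  7.17515317e+01]), 'ft_force': array([-0.26916411, -0.09252838, -0.48583986]), 'wrist_torque': array([-0.0400532 ,  0.01941054,  0.00623305]), 'grip_force': 68.37900638580322, 'finger_gap': 11.056884379747373}
[[25.0,-13.0,1.0,0,0,0],[24.0,-14.0,2.0,0,0,0],[25.0,-13.0,1.0,0,0,0],[24.0,-13.0,2.0,0,0,0],[25.0,-14.0,1.0,0,0,0]]
[[24.0,-13.0,2.0,0,0,0],[25.0,-13.0,1.0,0,0,0],[24.0,-14.0,2.0,0,0,0],[25.0,-13.0,1.0,0,0,0],[24.0,-14.0,2.0,0,0,0]]
[[25.0,-13.0,1.0,0,0,0],[24.0,-13.0,2.0,0,0,0],[25.0,-14.0,1.0,0,0,0],[24.0,-13.0,2.0,0,0,0],[25.0,-13.0,1.0,0,0,0]]
```

View pics/s2.png

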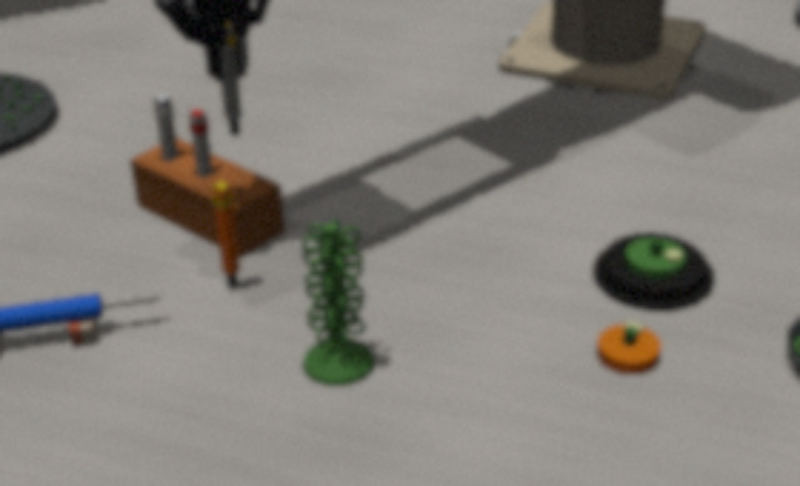

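The punch is held with its tip at crop (237,130), clear of the stand. The other two punches have not moved. I go to the button.

Request:
apply_moves(
  rows=[
    [15,-8,0,0,0,0],
    [28,-15,2,0,0,0],
    [30,-16,2,0,0,0],
    [30,-16,2,0,0,0],
    [30,-16,2,0,0,0],
  ],
)

```text
time: 9.48
tool_pos: [523.6, -68.6, 164.5]
tcp_rot: [-180.0, -0.0, 71.8]
ft_force: [0.3, -0.4, -0.1]
finger_gap: 11.4
grip_force: 68.4
```

Request:
apply_moves(
  rows=[
    [30,-16,2,0,0,0],
    [30,-16,2,0,0,0],
    [30,-16,2,0,0,0],
    [30,-17,2,0,0,0],
    [30,-17,2,0,0,0],
  ],
)

```text
time: 10.1
tool_pos: [492.4, 99.3, 154.5]
tcp_rot: [-180.0, -0.0, 71.8]
ft_force: [-0.1, -0.7, -1.6]
finger_gap: 11.2
grip_force: 68.4
```

Request:
apply_moves(
  rows=[
    [30,-17,2,0,0,0],
    [28,-15,2,0,0,0],
    [18,-10,0,0,0,0],
    [8,-5,0,0,0,0],
    [0,0,0,0,0,0],
  ],
)

```text
time: 10.72
tool_pos: [474.7, 192.4, 150.7]
tcp_rot: [-180.0, 0.0, 71.8]
ft_force: [-0.4, -0.6, -1.3]
finger_gap: 11.2
grip_force: 68.4
```

Request:
apply_moves(
  rows=[
    [0,0,0,0,0,0],
    [0,0,0,0,0,0],
    [0,0,0,0,0,0],
    [0,0,0,0,0,0],
    [0,0,0,0,0,0],
  ],
)

```text
time: 11.35
tool_pos: [475.2, 191.9, 150.8]
tcp_rot: [-180.0, 0.0, 71.7]
ft_force: [0.9, -0.7, -2.2]
finger_gap: 10.8
grip_force: 68.4
```

```bash
python3 - <<'E'
from h import *
s=sense(); im,d=eyes.snapshot('wrist'); print(s['time'],s['tool_pos'],s['tcp_rot'],s['finger_gap'],s['ft_force'],s['wrist_torque'])
np.savez('/tmp/w3',im=im,d=d,p=s['tool_pos'],r=s['tcp_rot']); save('w3',cv2.resize(im,(800,600)))
for n in ('mark','punch_yellow_tip'): print(n,[(np.round(r['xyz'],1).tolist(),round(r['confidence'],2)) for r in models.place_of(n,'wrist')][:4])
print(proj('wrist',s,[[474.5,193,29],s['tool_pos']+[0,0,-58]]))
E
```

```text
11.35 [475.19603707 191.8706124  150.78252635] [-1.79998045e+02  8.24023359e-04  7.17409308e+01] 10.759607915322151 [ 0.8718027  -0.66144142 -2.22938642] [-0.02019955 -0.03662937 -0.0179069 ]
mark []
punch_yellow_tip [([474.5, 192.0, 94.9], 0.86)]
[[259.22736386 181.48062592]
 [260.19727587 208.74546153]]
```

View pics/w3.png

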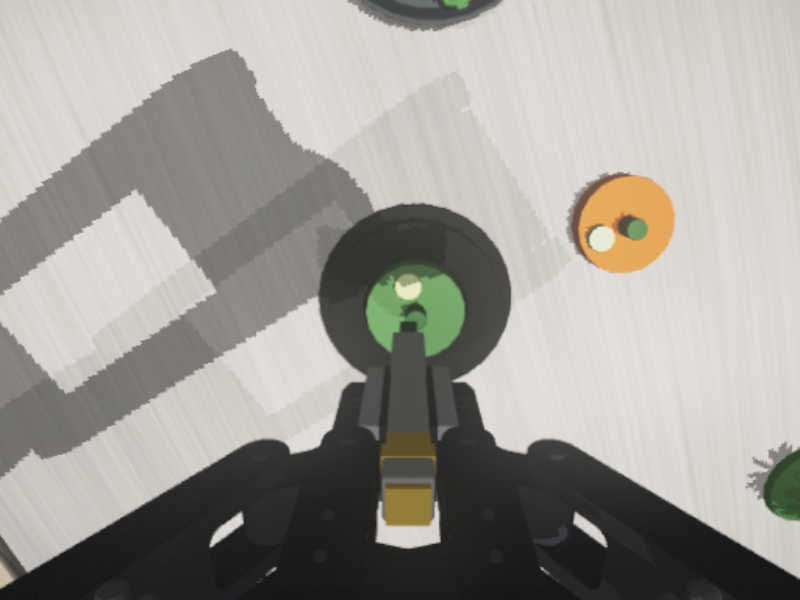

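The wrist view shows the punch tip at (408,327) and the pale dot at (408,287), partly shaded, on the green button. The stub is at (413,318). I measure the dot and the tip together.

```bash
cat > dot.py <<'E'
from h import *
def dot(im,d,s,show=None):
    vv,uu=np.mgrid[0:384,0:512]; UV=np.c_[uu.ravel(),vv.ravel()]
    P=depth_pts('wrist',s,UV,d).reshape(384,512,3); hsv=cv2.cvtColor(im,cv2.COLOR_RGB2HSV)
    b=(np.hypot(P[...,0]-474,P[...,1]-176)<40)&(P[...,2]>20)&(P[...,2]<36)
    m=b&(hsv[...,1]<95)&(hsv[...,2]>60); n,l,st,c=cv2.connectedComponentsWithStats(m.astype(np.uint8))
    k=1+np.argmax(st[1:,4]); m=l==k
    cnt=max(cv2.findContours(m.astype(np.uint8),0,1)[0],key=len)[:,0]
    h=cv2.convexHull(cnt)[:,0].astype(float)
    zt=np.median(P[m][:,2]); w=atz('wrist',s,h,zt)
    (cx,cy),r=cv2.minEnclosingCircle(w[:,:2].astype(np.float32)); e=cv2.fitEllipse(w[:,:2].astype(np.float32))
    g=b&(hsv[...,0]>35)&(hsv[...,0]<80)&(hsv[...,1]>100)&~m; zg=np.median(P[g][:,2])
    print('dot px',st[k],c[k],'ztop',zt,'zbutton',zg,'circ',cx,cy,r,'ell',e)
    return np.array([cx,cy,zt]),np.array([*e[0],zt])
E
python3 - <<'E'
from dot import *
z=np.load('/tmp/w3.npz'); s=dict(tool_pos=z['p'],tcp_rot=z['r']); im,d=z['im'],z['d']
c,e=dot(im,d,s); Rt=Ro.from_euler('xyz',s['tcp_rot'],degrees=True)
for q in(c,e): print(Rt.inv().apply(q-s['tool_pos']))
# tip: dark area near row 209 (327/1.5625)
print(im[200:222,261].tolist()); print(d[200:222,261].round())
print(im[208,245:277].sum(1).tolist())
# neighbors: seat/base for context
vv,uu=np.mgrid[0:384,0:512]
E
```

```text
dot px [ 234  168   63   61 2084] [266.9121881  192.44145873] ztop 27.46878457199611 zbutton nan circ 474.4457702636719 175.1134796142578 29.177499771118164 ell ((474.1925354003906, 175.0247802734375), (55.74578857421875, 57.971961975097656), 172.63465881347656)
[-16.14669922   4.54196448 123.31381907]
[-16.31027457   4.32927086 123.31382868]
[[56, 76, 52], [77, 111, 71], [92, 134, 85], [94, 138, 87], [94, 138, 86], [79, 113, 74], [51, 56, 48], [51, 56, 49], [50, 57, 48], [49, 56, 47], [49, 55, 47], [49, 55, 47], [59, 63, 57], [74, 76, 70], [77, 79, 74], [77, 79, 74], [77, 79, 73], [76, 79, 73], [77, 80, 74], [77, 79, 74], [78, 80, 74], [78, 80, 74]]
[268. 269. 269. 269. 268. 270. 213. 211. 209. 208. 203. 199. 195. 194.
 192. 190. 188. 188. 185. 184. 183. 181.]
[421, 422, 421, 420, 420, 422, 420, 421, 422, 421, 360, 234, 155, 157, 158, 154, 155, 152, 155, 157, 152, 208, 288, 315, 316, 318, 320, 357, 385, 386, 386, 388]
  return _methods._mean(a, axis=axis, dtype=dtype,
  ret = ret.dtype.type(ret / rcount)
```

```bash
sed -i 's/m=b&(hsv\[...,1\]<95)&(hsv\[...,2\]>60)/F=im.astype(float);m=b\&(F[...,0]>0.86*F[...,1])\&(F[...,1]>75)/' dot.py; sed -i 's/>35)&(hsv\[...,0\]<80)&(hsv\[...,1\]>100)/>35)\&(hsv[...,0]<80)\&(F[...,0]<.8*F[...,1])/' dot.py
python3 - <<'E'
from dot import *
z=np.load('/tmp/w3.npz'); s=dict(tool_pos=z['p'],tcp_rot=z['r']); im,d=z['im'],z['d']
c,e=dot(im,d,s); Rt=Ro.from_euler('xyz',s['tcp_rot'],degrees=True)
for q in(c,e): print(Rt.inv().apply(q-s['tool_pos']))
print(atz('wrist',s,[[260.5,208.5],[260.5,205.5]],92.8))
E
```

```text
dot px [253 174  17  18 243] [260.92592593 182.69547325] ztop 32.076536065124685 zbutton 27.372706546391527 circ 475.872802734375 192.32601928710938 7.778982162475586 ell ((475.7299499511719, 192.2752227783203), (14.517067909240723, 15.551417350769043), 173.15480041503906)
[  0.6462244    0.5040561  118.70596387]
[  0.55322772   0.38431128 118.70596929]
[[475.44457316 191.9794247   92.8       ]
 [476.1116817  193.99860879  92.8       ]]
```

Request:
apply_moves(
  rows=[
    [0.9,0.4,10,0,0,0],
    [0,0,17,0,0,0],
    [0,0,17,0,0,0],
    [0,0,9,0,0,0],
    [0,0,3,0,0,0],
  ],
)

```text
time: 12.12
tool_pos: [475.1, 192.5, 93.5]
tcp_rot: [-179.9, 0.1, 71.8]
ft_force: [-1.1, -0.8, -0.3]
finger_gap: 11.1
grip_force: 68.4
```

Request:
apply_moves(
  rows=[
    [0,0,0,0,0,0],
    [0,0,0,0,0,0],
    [0,0,0,0,0,0],
    [0,0,0,0,0,0],
    [0,0,0,0,0,0],
  ],
)

```text
time: 12.75
tool_pos: [475.9, 192.7, 95.0]
tcp_rot: [180.0, -0.0, 71.8]
ft_force: [-0.3, -0.3, -1.3]
finger_gap: 10.8
grip_force: 68.4
```

```bash
python3 - <<'E'
from dot import *
s=sense(); im,d=eyes.snapshot('wrist'); print(s['time'],s['tool_pos'],s['tcp_rot'],s['ft_force'],s['wrist_torque'])
np.savez('/tmp/w4',im=im,d=d,p=s['tool_pos'],r=s['tcp_rot']); save('w4',cv2.resize(im[160:260,210:320],(660,600),interpolation=cv2.INTER_NEAREST))
Rt=Ro.from_euler('xyz',s['tcp_rot'],degrees=True)
try:
    c,e=dot(im,d,s)
    for q in(c,e): print(Rt.inv().apply(q-s['tool_pos']))
except Exception as x: print(x)
tp=s['tool_pos']+Rt.apply([[3.5,3.5,58],[3.5,-3.5,58],[0,0,58]]); print('tip corners',proj('wrist',s,tp))
a=np.linspace(0,6.28,5)[:4]; print('dot ring',proj('wrist',s,[[*(s['tool_pos']+Rt.apply([7.5*np.cos(t),7.5*np.sin(t),0]))[:2],31] for t in a]))
E
```

```text
12.75 [475.92187443 192.72878693  94.96715458] [ 1.79986366e+02 -8.49511311e-03  7.17521145e+01] [-0.31245452 -0.3286551  -1.26327974] [ 0.03530474 -0.02813263 -0.04364167]
dot px [250 196  21  17 236] [260.00847458 203.33474576] ztop 32.05998224155087 zbutton 27.362101795546977 circ 476.0159912109375 192.87408447265625 7.5997233390808105 ell ((476.01629638671875, 192.77220153808594), (14.589816093444824, 15.213587760925293), 164.89453125)
[1.58134195e-01 2.89175154e-02 6.29072051e+01]
[6.14704438e-02 6.11098234e-02 6.29071985e+01]
tip corners [[265.46635203 203.80351136]
 [254.9145715  203.80077141]
 [260.19404577 208.74684606]]
dot ring [[260.18942866 195.27426006]
 [271.15719525 205.67848097]
 [260.22200398 215.88297331]
 [249.23827316 205.70724409]]
```

View pics/w4.png

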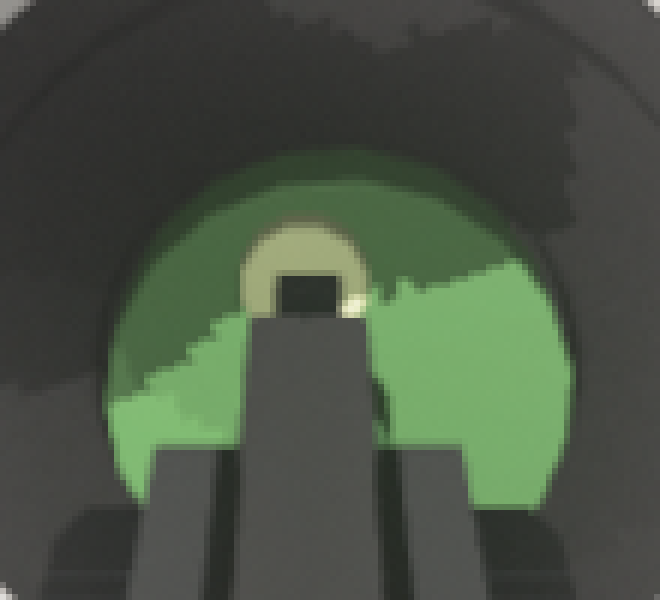

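The crop shows the tip's front edge at crop (308,276) over the dot (columns 240 to 370, far edge at 220). Sideways it is centred. I fit the rod's offset and tilt in the grip from its visible edges.

```bash
python3 - <<'E'
from h import *
z=np.load('/tmp/w4.npz'); im=z['im']
p=im[:,257:265].astype(float).mean(1)
for r in range(194,345): 
    if abs(p[r]-p[r-1]).max()>4: print(r,p[r].round().astype(int).tolist(),end=' | ')
print()
for r in (208,211,216,230,250,270): print(r,im[r,240:285].sum(1).tolist())
E
```

```text
195 [83, 103, 70] | 196 [94, 101, 74] | 197 [115, 122, 90] | 198 [148, 157, 115] | 199 [161, 171, 124] | 205 [130, 138, 100] | 206 [46, 51, 45] | 212 [60, 63, 58] | 213 [76, 78, 74] | 276 [83, 79, 68] | 277 [94, 83, 47] | 291 [106, 91, 45] | 292 [151, 128, 62] | 293 [79, 78, 75] | 305 [92, 90, 87] | 306 [110, 108, 105] | 307 [120, 118, 115] | 308 [120, 117, 108] | 309 [106, 98, 74] | 310 [96, 83, 42] | 312 [118, 100, 48] | 313 [149, 126, 57] | 314 [158, 133, 59] | 336 [193, 180, 145] | 337 [221, 218, 208] | 338 [225, 223, 219] | 
208 [244, 242, 244, 244, 243, 241, 242, 243, 244, 233, 388, 446, 450, 450, 449, 356, 212, 139, 142, 147, 147, 142, 142, 142, 147, 143, 250, 403, 447, 452, 426, 357, 381, 313, 243, 244, 364, 410, 410, 360, 328, 387, 410, 412, 412]
211 [244, 243, 244, 244, 244, 243, 245, 241, 241, 240, 329, 421, 447, 447, 449, 356, 210, 136, 135, 137, 135, 134, 135, 137, 137, 138, 363, 633, 686, 672, 540, 415, 412, 406, 407, 409, 409, 409, 409, 409, 410, 409, 409, 409, 409]
216 [244, 243, 242, 296, 324, 324, 375, 401, 399, 399, 387, 295, 229, 232, 230, 233, 233, 233, 231, 232, 233, 235, 231, 234, 230, 236, 235, 236, 236, 237, 238, 316, 387, 404, 405, 405, 408, 406, 409, 404, 406, 406, 410, 407, 410]
230 [423, 427, 432, 410, 396, 396, 396, 398, 396, 363, 281, 232, 234, 232, 234, 237, 235, 233, 233, 235, 234, 234, 233, 236, 234, 233, 237, 236, 237, 241, 239, 239, 260, 228, 192, 348, 400, 400, 400, 400, 400, 400, 397, 402, 399]
250 [246, 246, 248, 245, 194, 140, 130, 126, 125, 202, 238, 237, 236, 236, 235, 236, 237, 236, 235, 237, 234, 233, 235, 235, 235, 235, 236, 238, 238, 238, 238, 238, 239, 167, 122, 124, 120, 145, 220, 240, 244, 240, 243, 244, 244]
270 [245, 245, 190, 128, 129, 126, 124, 152, 211, 240, 235, 238, 238, 238, 237, 236, 237, 236, 235, 235, 235, 232, 234, 234, 234, 236, 236, 238, 237, 235, 236, 237, 240, 242, 190, 135, 117, 120, 121, 128, 218, 240, 242, 243, 240]
```

```bash
python3 - <<'E'
from h import *
from scipy.optimize import least_squares
z=np.load('/tmp/w4.npz'); s=dict(tool_pos=z['p'],tcp_rot=z['r']); Rt=Ro.from_euler('xyz',s['tcp_rot'],degrees=True)
H=np.array([0,18,90,100.]);X=np.array([3.5,6,6,6]); rows=np.array([205.2,212.0,276.2,292.5])
def f(p):
    x0,th,h=p; c,n=np.cos(th),np.sin(th)
    pts=np.c_[x0+X*c+H*n,0*H,h-H*c+X*n]
    return proj('wrist',s,s['tool_pos']+Rt.apply(pts))[:,1]-rows
for p0 in ([0,0,58],):
    r=least_squares(f,p0); print(r.x[0],np.degrees(r.x[1]),r.x[2],r.fun)
for th in (0,): 
    r=least_squares(lambda q:f([q[0],0,q[1]]),[0,58]); print('no tilt',r.x,r.fun)
# lateral: centres of rod at several rows
im=z['im'].sum(2).astype(float)
cx,cy=eyes.get_calibration('wrist')['intrinsics'][0][2],0
for R,(a,b) in {209:(255.2,266),216:(250.6,271.0),230:(250.1,272.3),250:(248.6,273.3),270:(247.7,274.3)}.items(): print(R,(a+b)/2-cx)
E
```

```text
1.4502039532317001 1.4024061979988118 50.42835901287493 [ 0.42274732 -0.57108652  0.52485545 -0.37564239]
no tilt [-0.9999771  57.74219296] [ 0.15303885 -0.3755499   0.78872927 -0.58966942]
209 -0.25130134664129855
216 -0.05130134664130992
230 0.34869865335866734
250 0.09869865335866734
270 0.1486986533586787
```

The tip sits at tool x about -1.0 and the dot at about -1.1 to 0, with no tilt, so they agree within 1 mm. I descend, slowly near contact.

Request:
apply_moves(
  rows=[
    [0.3,0,1,0,0,0],
    [0,0,1,0,0,0],
    [0,0,1,0,0,0],
    [0,0,0.7,0,0,0],
    [0,0,0.3,0,0,0],
  ],
)

```text
time: 13.42
tool_pos: [475.9, 193.0, 90.7]
tcp_rot: [-180.0, 0.0, 71.8]
ft_force: [-0.4, -0.2, -1.4]
finger_gap: 11.4
grip_force: 68.4
```

Request:
apply_moves(
  rows=[
    [0,0,0,0,0,0],
    [0,0,0,0,0,0],
    [0,0,0,0,0,0],
    [0,0,0,0,0,0],
    [0,0,0,0,0,0],
  ],
)

```text
time: 14.05
tool_pos: [475.9, 193.0, 90.8]
tcp_rot: [180.0, -0.0, 71.8]
ft_force: [0.3, -0.7, -1.3]
finger_gap: 11.1
grip_force: 68.4
```

Request:
apply_moves(
  rows=[
    [0,0,0.1,0,0,0],
    [0,0,0.1,0,0,0],
    [0,0,0.1,0,0,0],
    [0,0,0,0,0,0],
    [0,0,0,0,0,0],
  ],
)

```text
time: 14.68
tool_pos: [475.9, 193.0, 90.5]
tcp_rot: [-180.0, 0.0, 71.7]
ft_force: [-1.0, 0.2, -0.6]
finger_gap: 10.8
grip_force: 68.4
```

Request:
apply_moves(
  rows=[
    [0,0,0.2,0,0,0],
    [0,0,0.2,0,0,0],
    [0,0,0.2,0,0,0],
    [0,0,0.2,0,0,0],
    [0,0,0,0,0,0],
  ],
)

```text
time: 15.3
tool_pos: [475.9, 193.0, 89.7]
tcp_rot: [-180.0, 0.0, 71.8]
ft_force: [-0.7, -0.8, -1.3]
finger_gap: 10.5
grip_force: 68.4
```

Request:
apply_moves(
  rows=[
    [0,0,0.1,0,0,0],
    [0,0,0.1,0,0,0],
    [0,0,0.1,0,0,0],
    [0,0,0,0,0,0],
    [0,0,0,0,0,0],
  ],
)

```text
time: 15.92
tool_pos: [475.9, 193.0, 89.4]
tcp_rot: [-180.0, 0.0, 71.8]
ft_force: [0.4, -0.1, -1.4]
finger_gap: 11.0
grip_force: 68.4
```

Request:
apply_moves(
  rows=[
    [0,0,0.1,0,0,0],
    [0,0,0.1,0,0,0],
    [0,0,0.1,0,0,0],
    [0,0,0,0,0,0],
    [0,0,0,0,0,0],
  ],
)

```text
time: 16.55
tool_pos: [475.9, 193.0, 89.1]
tcp_rot: [-180.0, 0.0, 71.8]
ft_force: [0.4, -1.0, -0.8]
finger_gap: 11.1
grip_force: 68.4
```

Request:
apply_moves(
  rows=[
    [0,0,0.1,0,0,0],
    [0,0,0.1,0,0,0],
    [0,0,0.1,0,0,0],
    [0,0,0,0,0,0],
    [0,0,0,0,0,0],
  ],
)

```text
time: 17.18
tool_pos: [475.9, 193.0, 88.8]
tcp_rot: [-180.0, -0.0, 71.7]
ft_force: [0.2, -0.2, -1.2]
finger_gap: 10.9
grip_force: 68.4
```

Request:
apply_moves(
  rows=[
    [0,0,0.1,0,0,0],
    [0,0,0.1,0,0,0],
    [0,0,0.1,0,0,0],
    [0,0,0,0,0,0],
    [0,0,0,0,0,0],
  ],
)

```text
time: 17.8
tool_pos: [476.0, 193.0, 88.7]
tcp_rot: [180.0, -0.0, 71.8]
ft_force: [-0.4, 0.4, 2.8]
finger_gap: 10.8
grip_force: 68.8
```

Contact, at about 4 N.

Request:
apply_moves(
  rows=[
    [0,0,0.05,0,0,0],
    [0,0,0.05,0,0,0],
    [0,0,0,0,0,0],
    [0,0,0,0,0,0],
    [0,0,0,0,0,0],
  ],
)

```text
time: 18.42
tool_pos: [476.1, 193.0, 88.6]
tcp_rot: [180.0, -0.0, 71.8]
ft_force: [-1.7, -0.0, 6.2]
finger_gap: 10.8
grip_force: 69.2
```

Request:
apply_moves(
  rows=[
    [0,0,0.07,0,0,0],
    [0,0,0.06,0,0,0],
    [0,0,0,0,0,0],
    [0,0,0,0,0,0],
    [0,0,0,0,0,0],
  ],
)

```text
time: 19.05
tool_pos: [476.1, 193.0, 88.6]
tcp_rot: [180.0, -0.0, 71.8]
ft_force: [-2.8, -0.6, 6.2]
finger_gap: 11.2
grip_force: 69.3
```

```bash
python3 - <<'E'
from h import *
F=[];T=[];p=[]
for i in range(8):
    eyes.snapshot('scene'); s=sense(); F.append(s['ft_force']);T.append(s['wrist_torque']);p.append(s['tool_pos'])
F=np.array(F); print(s['time'],F.round(1).tolist(),F.mean(0),np.mean(T,0),np.mean(p,0),s['tcp_rot'])
E
```

```text
19.45 [[-2.8, -0.8, 6.3], [-1.6, 0.1, 6.1], [-2.1, -0.9, 5.4], [-2.3, -0.8, 5.5], [-1.8, -0.2, 6.6], [-1.5, 0.5, 6.4], [-3.0, -0.0, 6.6], [-1.9, -1.2, 5.8]] [-2.11006494 -0.39773322  6.08899021] [-0.11819233  0.48424885 -0.01874315] [476.10201047 193.05983791  88.61439466] [ 1.79981421e+02 -1.26265349e-02  7.17531317e+01]
```

Request:
apply_moves(
  rows=[
    [0,0,0.1,0,0,0],
    [0,0,0.05,0,0,0],
    [0,0,0,0,0,0],
    [0,0,0,0,0,0],
    [0,0,0,0,0,0],
  ],
)

```text
time: 20.08
tool_pos: [476.1, 193.1, 88.6]
tcp_rot: [180.0, -0.0, 71.8]
ft_force: [-3.0, -0.6, 7.9]
finger_gap: 11.0
grip_force: 69.4
```

Request:
apply_moves(
  rows=[
    [0,-0.05,0.1,0,0,0],
    [0,-0.05,0.1,0,0,0],
    [0,0,0,0,0,0],
    [0,0,0,0,0,0],
    [0,0,0,0,0,0],
  ],
)

```text
time: 20.7
tool_pos: [476.1, 193.1, 88.6]
tcp_rot: [180.0, -0.0, 71.8]
ft_force: [-3.0, -1.4, 7.5]
finger_gap: 10.9
grip_force: 69.6
```

```bash
cat > f.py <<'E'
from h import *
F=[];p=[]
for i in range(6):
    eyes.snapshot('scene'); s=sense(); F.append(s['ft_force']);p.append(s['tool_pos'])
F=np.array(F); print(s['time'],F[:,2].round(1).tolist(),F.mean(0).round(2),np.mean(p,0).round(2),s['tcp_rot'].round(2))
E
python3 f.py
```

```text
21.0 [8.6, 8.4, 7.6, 7.7, 7.7, 7.9] [-2.35 -0.78  7.99] [476.14 193.09  88.56] [ 1.7997e+02 -2.0000e-02  7.1750e+01]
```

Request:
apply_moves(
  rows=[
    [0,0,0.1,0,0,0],
    [0,0,0.1,0,0,0],
    [0,0,0.05,0,0,0],
    [0,0,0,0,0,0],
    [0,0,0,0,0,0],
  ],
)

```text
time: 21.62
tool_pos: [476.2, 193.1, 88.5]
tcp_rot: [180.0, -0.0, 71.8]
ft_force: [-2.9, -0.9, 9.8]
finger_gap: 10.7
grip_force: 69.8
```

```bash
python3 f.py
```

```text
21.925 [10.7, 10.0, 10.2, 9.8, 10.1, 9.3] [-3.38 -0.81 10.04] [476.2  193.14  88.55] [ 1.7996e+02 -3.0000e-02  7.1760e+01]
```

Request:
apply_moves(
  rows=[
    [0,0,0.08,0,0,0],
    [0,0,0,0,0,0],
    [0,0,0,0,0,0],
    [0,0,0,0,0,0],
    [0,0,0,0,0,0],
  ],
)

```text
time: 22.55
tool_pos: [476.2, 193.1, 88.5]
tcp_rot: [180.0, -0.0, 71.8]
ft_force: [-4.0, -1.3, 11.2]
finger_gap: 10.8
grip_force: 69.9
```

Request:
apply_moves(
  rows=[
    [0,0,0,0,0,0],
    [0,0,0,0,0,0],
    [0,0,0,0,0,0],
    [0,0,0,0,0,0],
    [0,0,0,0,0,0],
  ],
)

```text
time: 23.18
tool_pos: [476.2, 193.2, 88.5]
tcp_rot: [180.0, -0.0, 71.8]
ft_force: [-2.5, -1.4, 12.0]
finger_gap: 10.8
grip_force: 69.9
```

Request:
apply_moves(
  rows=[
    [0,0,0,0,0,0],
    [0,0,0,0,0,0],
    [0,0,0,0,0,0],
    [0,0,0,0,0,0],
    [0,0,0,0,0,0],
  ],
)

```text
time: 23.8
tool_pos: [476.2, 193.1, 88.5]
tcp_rot: [180.0, -0.0, 71.8]
ft_force: [-3.1, -1.1, 10.4]
finger_gap: 10.9
grip_force: 69.9
```

Request:
apply_moves(
  rows=[
    [0,0,0,0,0,0],
    [0,0,0,0,0,0],
    [0,0,0,0,0,0],
    [0,0,0,0,0,0],
    [0,0,0,0,0,0],
  ],
)

```text
time: 24.42
tool_pos: [476.2, 193.1, 88.5]
tcp_rot: [180.0, -0.0, 71.8]
ft_force: [-4.0, 0.0, 10.2]
finger_gap: 11.2
grip_force: 69.9
```

```bash
python3 f.py
```

```text
24.725 [10.5, 10.8, 10.5, 11.8, 9.7, 11.6] [-3.28 -0.84 10.8 ] [476.22 193.15  88.54] [ 1.7996e+02 -3.0000e-02  7.1750e+01]
```

Request:
apply_moves(
  rows=[
    [0,0,0,0,0,0],
    [0,0,0,0,0,0],
    [0,0,0,0,0,0],
    [0,0,0,0,0,0],
    [0,0,0,0,0,0],
  ],
)

```text
time: 25.35
tool_pos: [476.2, 193.2, 88.6]
tcp_rot: [180.0, -0.0, 71.8]
ft_force: [-4.2, -0.8, 10.5]
finger_gap: 11.3
grip_force: 69.9
```

Request:
apply_moves(
  rows=[
    [0,0,-0.4,0,0,0],
    [0,0,-0.6,0,0,0],
    [0,0,-0.8,0,0,0],
    [0,0,-2,0,0,0],
    [0,0,-4,0,0,0],
  ],
)

```text
time: 25.98
tool_pos: [475.4, 192.9, 95.0]
tcp_rot: [-180.0, 0.0, 71.8]
ft_force: [-0.1, -1.2, -0.8]
finger_gap: 11.1
grip_force: 68.4
```

Request:
apply_moves(
  rows=[
    [0,0,-10,0,0,0],
    [0,0,-18,0,0,0],
    [0,0,-22,0,0,0],
    [0,0,-22,0,0,0],
    [0,0,-10,0,0,0],
  ],
)

```text
time: 26.6
tool_pos: [477.0, 193.4, 180.3]
tcp_rot: [179.8, -0.1, 71.8]
ft_force: [0.4, -0.3, -0.7]
finger_gap: 10.9
grip_force: 68.4
```

```bash
python3 - <<'E'
from dot import *
s=sense(); im,d=eyes.snapshot('wrist'); print(s['time'],s['tool_pos'],s['tcp_rot'],s['ft_force'])
save('w5',im); np.savez('/tmp/w5',im=im,d=d,p=s['tool_pos'],r=s['tcp_rot']); dot(im,d,s)
plan([550.2,-219.2,171],71.75,15,0)
E
```

```text
26.6 [477.00000008 193.36780246 180.27154666] [ 1.79819349e+02 -1.22761099e-01  7.17529869e+01] [ 0.40573117 -0.3395548  -0.68218493]
dot px [252 169  16  16 198] [259.10606061 176.53030303] ztop 32.10304544536112 zbutton 27.44165640684605 circ 475.57659912109375 192.18008422851562 7.72360897064209 ell ((475.6921691894531, 192.18687438964844), (14.631160736083984, 15.27302074432373), 12.26840877532959)
[[-25.0,13.0,1.0,0,0,0],[-24.0,13.0,0,0,0,0],[-25.0,14.0,1.0,0,0,0],[-24.0,13.0,1.0,0,0,0],[-25.0,13.0,0,0,0,0]]
[[-25.0,13.0,1.0,0,0,0],[-24.0,14.0,0,0,0,0],[-25.0,13.0,1.0,0,0,0],[-24.0,13.0,1.0,0,0,0],[-25.0,13.0,0,0,0,0]]
[[-25.0,14.0,1.0,0,0,0],[-24.0,13.0,1.0,0,0,0],[-25.0,13.0,0,0,0,0],[-24.0,13.0,1.0,0,0,0],[-25.0,13.0,1.0,0,0,0]]
```

Request:
apply_moves(
  rows=[
    [-14,8,0,0,0,0],
    [-26,14,1,0,0,0],
    [-30,16,1,0,0,0],
    [-30,16,1,0,0,0],
    [-30,16,1,0,0,0],
  ],
)

```text
time: 27.28
tool_pos: [500.8, 45.6, 172.0]
tcp_rot: [-179.9, 0.1, 71.7]
ft_force: [1.2, -0.2, -0.5]
finger_gap: 11.3
grip_force: 68.4
```

Request:
apply_moves(
  rows=[
    [-30,16,1,0,0,0],
    [-30,16,1,0,0,0],
    [-30,16,1,0,0,0],
    [-30,16,1,0,0,0],
    [-30,16,1,0,0,0],
  ],
)

```text
time: 27.9
tool_pos: [529.5, -121.8, 166.9]
tcp_rot: [-179.9, 0.0, 71.7]
ft_force: [0.5, -0.4, -0.9]
finger_gap: 11.0
grip_force: 68.4
```

Request:
apply_moves(
  rows=[
    [-30,16,0,0,0,0],
    [-28,16,0,0,0,0],
    [-20,11,0,0,0,0],
    [-8,5,0,0,0,0],
    [-2,1,0,0,0,0],
  ],
)

```text
time: 28.52
tool_pos: [549.4, -218.9, 168.0]
tcp_rot: [-180.0, -0.0, 71.7]
ft_force: [0.3, 0.6, -0.5]
finger_gap: 11.2
grip_force: 68.4
```

Request:
apply_moves(
  rows=[
    [0,0,0,0,0,0],
    [0,0,0,0,0,0],
    [0,0,0,0,0,0],
    [0,0,0,0,0,0],
    [0,0,0,0,0,0],
  ],
)

```text
time: 29.15
tool_pos: [549.6, -218.6, 168.4]
tcp_rot: [180.0, 0.0, 71.8]
ft_force: [-0.4, -0.7, -0.9]
finger_gap: 10.9
grip_force: 68.4
```

```bash
python3 - <<'E'
from h import *
p=[]
for i in range(4): im,d=eyes.snapshot('wrist'); s=sense(); p.append(s['tool_pos'])
print(s['time'],np.round(p,2).tolist(),s['tcp_rot'],s['ft_force'])
Rt=Ro.from_euler('xyz',s['tcp_rot'],degrees=True); print('to go (tool)',Rt.inv().apply([550.2,-219.2,120]-np.mean(p,0)))
save('w6',cv2.resize(im[150:300,160:360],(800,600)))
E
```

```text
29.35 [[549.6, -218.72, 168.44], [549.56, -218.75, 168.38], [549.58, -218.78, 168.38], [549.57, -218.79, 168.36]] [-1.79997856e+02 -4.90342172e-04  7.17508490e+01] [-0.39528034 -0.28335805 -0.0564911 ]
to go (tool) [-0.22372601  0.72998909 48.38907271]
```

View pics/w6.png

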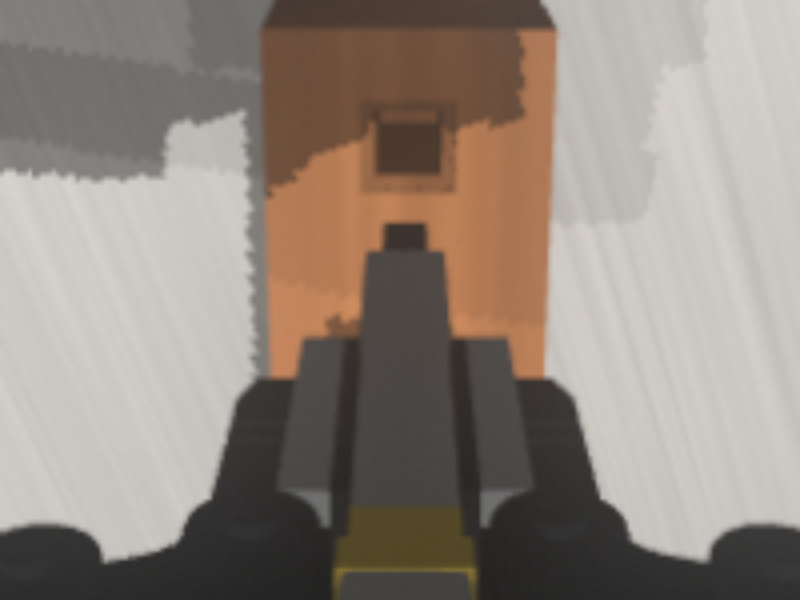

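The empty hole is centred at (408,148) and the tip at (405,237). The sideways offset is about 0.6 mm, which matches the recorded grasp pose. I correct and insert.

Request:
apply_moves(
  rows=[
    [-0.2,0.7,6,0,0,0],
    [0,0,14,0,0,0],
    [0,0,16,0,0,0],
    [0,0,10,0,0,0],
    [0,0,4,0,0,0],
  ],
)

```text
time: 29.98
tool_pos: [549.5, -218.8, 116.8]
tcp_rot: [-179.9, -0.0, 71.8]
ft_force: [0.8, 0.3, -0.7]
finger_gap: 10.9
grip_force: 68.4
```

Request:
apply_moves(
  rows=[
    [0,0,0,0,0,0],
    [0,0,0,0,0,0],
    [0,0,2,0,0,0],
    [0,0,2,0,0,0],
    [0,0,2,0,0,0],
  ],
)

```text
time: 30.6
tool_pos: [550.2, -219.2, 112.3]
tcp_rot: [180.0, 0.0, 71.8]
ft_force: [-0.7, -0.8, -1.2]
finger_gap: 10.9
grip_force: 68.4
```

Request:
apply_moves(
  rows=[
    [0,0,2,0,0,0],
    [0,0,2,0,0,0],
    [0,0,2,0,0,0],
    [0,0,2,0,0,0],
    [0,0,0,0,0,0],
  ],
)

```text
time: 31.22
tool_pos: [550.1, -219.1, 104.1]
tcp_rot: [-180.0, -0.0, 71.8]
ft_force: [-1.5, -0.3, -1.3]
finger_gap: 11.1
grip_force: 68.4
```

Request:
apply_moves(
  rows=[
    [0,0,3,0,0,0],
    [0,0,4,0,0,0],
    [0,0,4,0,0,0],
    [0,0,3,0,0,0],
    [0,0,2,0,0,0],
  ],
)

```text
time: 31.85
tool_pos: [550.1, -219.1, 88.0]
tcp_rot: [-180.0, -0.0, 71.8]
ft_force: [0.5, -1.5, -0.6]
finger_gap: 10.8
grip_force: 68.4
```

Request:
apply_moves(
  rows=[
    [0,0,3,0,0,0],
    [0,0,4,0,0,0],
    [0,0,4,0,0,0],
    [0,0,3,0,0,0],
    [0,0,2,0,0,0],
  ],
)

```text
time: 32.48
tool_pos: [550.1, -219.1, 72.1]
tcp_rot: [-180.0, -0.0, 71.8]
ft_force: [0.2, 0.2, -0.5]
finger_gap: 11.2
grip_force: 68.4
```

Request:
apply_moves(
  rows=[
    [0,0,1,0,0,0],
    [0,0,0.8,0,0,0],
    [0,0,0.3,0,0,0],
    [0,0,0,0,0,0],
    [0,0,0,0,0,0],
  ],
)

```text
time: 33.1
tool_pos: [550.2, -219.2, 70.4]
tcp_rot: [180.0, 0.0, 71.8]
ft_force: [-0.5, -0.1, -1.4]
finger_gap: 10.8
grip_force: 68.4
```

Request:
apply_moves(
  rows=[
    [0,0,0.4,0,0,0],
    [0,0,0.4,0,0,0],
    [0,0,0.4,0,0,0],
    [0,0,0.4,0,0,0],
    [0,0,0.2,0,0,0],
  ],
)

```text
time: 33.72
tool_pos: [550.1, -219.2, 68.4]
tcp_rot: [-180.0, -0.0, 71.8]
ft_force: [-0.1, 0.5, -0.5]
finger_gap: 10.9
grip_force: 68.4
```

Request:
apply_moves(
  rows=[
    [0,0,0.2,0,0,0],
    [0,0,0.2,0,0,0],
    [0,0,0.1,0,0,0],
    [0,0,0,0,0,0],
    [0,0,0,0,0,0],
  ],
)

```text
time: 34.35
tool_pos: [550.2, -219.2, 68.0]
tcp_rot: [180.0, 0.0, 71.8]
ft_force: [-0.7, -0.0, -0.7]
finger_gap: 10.8
grip_force: 68.4
```

Request:
apply_moves(
  rows=[
    [0,0,0.1,0,0,0],
    [0,0,0.1,0,0,0],
    [0,0,0,0,0,0],
    [0,0,0,0,0,0],
    [0,0,0,0,0,0],
  ],
)

```text
time: 34.98
tool_pos: [550.3, -219.2, 67.9]
tcp_rot: [180.0, 0.0, 71.8]
ft_force: [-0.8, 0.8, 0.7]
finger_gap: 11.1
grip_force: 68.5
```

The tip is on the floor of the hole. I release and lift.

Request:
apply_moves(
  rows=[
    [0,0,0,0,0,0],
    [0,0,0,0,0,0],
    [0,0,0,0,0,0],
    [0,0,0,0,0,0],
    [0,0,0,0,0,0],
  ],
  fingers=36,
)

```text
time: 35.6
tool_pos: [550.2, -219.2, 67.8]
tcp_rot: [180.0, -0.0, 71.8]
ft_force: [-0.3, 0.1, 0.6]
finger_gap: 35.8
grip_force: 0.0
```

Request:
apply_moves(
  rows=[
    [0,0,-4,0,0,0],
    [0,0,-14,0,0,0],
    [0,0,-25,0,0,0],
    [0,0,-35,0,0,0],
    [0,0,-35,0,0,0],
  ],
)

```text
time: 36.22
tool_pos: [550.3, -219.2, 183.1]
tcp_rot: [179.9, 0.0, 71.8]
ft_force: [0.7, 0.5, 0.7]
finger_gap: 36.0
grip_force: 0.0
```

Request:
apply_moves(
  rows=[
    [0,0,-30,0,0,0],
    [0,0,-20,0,0,0],
    [0,0,0,0,0,0],
    [0,0,0,0,0,0],
    [0,0,0,0,0,0],
  ],
)

```text
time: 36.85
tool_pos: [549.4, -218.8, 228.9]
tcp_rot: [-179.8, -0.0, 71.8]
ft_force: [0.3, -0.5, -0.1]
finger_gap: 36.0
grip_force: 0.0
```

```bash
python3 - <<'E'
from h import *
s=sense(); im,d=eyes.snapshot('wrist'); print(s['time'],s['tool_pos'],s['ft_force'],s['finger_gap'])
vv,uu=np.mgrid[0:384,0:512]; P=depth_pts('wrist',s,np.c_[uu.ravel(),vv.ravel()],d).reshape(384,512,3)
for nm,c0 in (('yel',(550.3,-219.7)),('red',(534.5,-267)),('white',(518.7,-314.4))):
    c=(abs(P[...,0]-c0[0])<14)&(abs(P[...,1]-c0[1])<14)&(P[...,2]>110)&(P[...,2]<135)
    w=atz('wrist',s,np.argwhere(c)[:,::-1],120); r=cv2.minAreaRect(w[:,:2].astype(np.float32)); print(nm,c.sum(),r,np.median(P[c][:,2]))
a,_=eyes.snapshot('scene'); save('end',np.hstack([cv2.resize(a[90:260,80:360],(400,243)),cv2.resize(im,(324,243))]))
E
```

```text
36.85 [ 549.37696602 -218.80064623  228.88553603] [ 0.32801224 -0.46027009 -0.05847032] 36.047912780972034
yel 253 ((550.6647338867188, -218.08572387695312), (14.464317321777344, 11.505614280700684), 71.81876373291016) 120.89484126062516
red 235 ((534.947265625, -264.50946044921875), (15.236479759216309, 11.297831535339355), 71.8598861694336) 120.06865579292409
white 242 ((519.6426391601562, -310.9964904785156), (18.194652557373047, 11.950927734375), 71.90637969970703) 119.9810464291891
```

View pics/end.png

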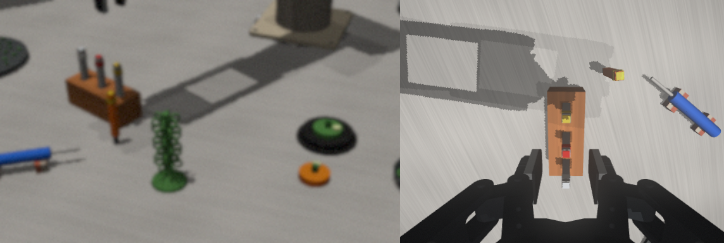

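The yellow punch is back in its hole at full depth, with its top at z about 120 like the others. The button, tree and other punches look undisturbed. I hand in.

```bash
python3 -c "
from bench import job
print(job.hand_in())"
```

```text
the job is handed in; nothing more can be done
None
```

I pressed the yellow-banded punch into the middle of the pale dot at about 12 N for roughly 3 s, lifted it straight off, put it fully home in its own hole and let go, and handed the job in at about 37 s; no verdict came back.

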